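Hold a loupe at focal height over a paint test tile

ROBOT

A 7-joint arm with a two-finger parallel gripper is mounted at the origin on the work surface. World frame = base frame: x ahead of the robot, y to its left, z up, the work surface at z = 0. Lengths are in m, angles in rad, forces in N, time in s.
With the tool pointing down it reaches from about 0.35 to 0.9 m from the base axis. Payload 8.1 kg.
Tool frame: the origin (TCP) lies midway between the tips of the shut fingers; the grasp point (between the pads) lies 19 mm behind it (env.grip_point_offset is the distance from the TCP to the grasp point, in m); z points along the fingers, y is the line along which they close (so a half turn about z gives the same grasp; the last joint's range is limited). The gripper opens to 85 mm and grips with 20 to 120 N. Pads are 22 mm wide; open, the fingers measure 114 mm over their backs; the gripper's body (76 mm by 85 mm) begins 54 mm behind the grasp point. The pads swing forward as they close: fully open they stand 13 mm farther back than shut.
Start: joints at [-1.207, 0.434, 0.025, 1.573, -0.012, 1.134, -0.075], TCP at [0.281, 0.558, 0.197] pointing down, gripper open.
Joint ranges: [-2.62, 2.62], [-0.44, 2.09], [-1.27, 1.32], [0.08, 2.57], [-1.32, 4.46], [0.12, 2], [-2.74, 2.74]. Speed limits (rad/s): [2.22, 2.22, 3.01, 3.01, 3.14, 3.14, 3.14].

INTERFACE

Orientations are given as a rotation vector (axis times angle).
In Python, from bench import env, vision, order gives the robot as it stands.
- The arm moves only by the tool drive_tool, never from a script. Its argument "motion" is a list of rows, each a list of 4 numbers: the shift along the tool's x, y, z in mm, then the turn about the tool's z in degrees. In form: [[tx, ty, tz, turn], ...]. A call has 1 to 8 rows; each row shifts and turns the commanded pose from where the row before left it, along the tool's axes as they then stand; what a row does not reach is not made up. A row lasts 1/12 s, in which the tool goes at most 41.7 mm and 7.16 degrees, less where a joint would pass 70% of its speed; a pose out of reach is approached as far as the arm can. A call with a gripper value outside its range is refused whole. "fingers" is the closure, from -1 (fully open) to 1 (shut), so that 0 is half open, set as the call begins (left out, the last holds). The fingers move at their own pace and stop on an object; the grip force is fixed at half the most. Time passes only in rows, so rows that do not move let the fingers close. It gives the time, the measured TCP pose, the force, the opening and the grip force at its end, in the units of the state.
- env.get_obs(): the state, without advancing time (a new reading comes with each control period).
- vision.get_image(name): name is "scene" or "top" or "wrist"; returns the picture (480x640x3 uint8, red, green, blue); there is no depth.
- vision.camera_params(name): a dict with "camera_matrix" (3x3 intrinsics, pixels), "extrinsics" (4x4, takes a point from camera to world coordinates); the wrist camera has in their place "hand_eye" (4x4, takes a point from camera to tool coordinates, whose origin is the TCP and whose axes are the flange's). Camera axes: x right, y down, z forward; pixel columns grow to the right and rows downward; lengths in m; the calibration is good to about 2 mm. A picture is of the moment at which its call begins: read the wrist's pose just before it. camera_params takes no time and is no camera call.
- order.finish_job(): hands the job in; it is judged then, once.
The state is a dict: "t": time; "joints": joint angles; "qvel": joint speeds; "tau": joint torques, N m; "eef_pos": TCP position; "ee_rot": TCP orientation; "force": force on the tool from outside, world axes, zero at the start; "moment": the same for the moment, N m; "opening": opening from 0.0 (shut) to 1.0 (fully open); "finger_force": force on a finger pad.
Only numpy, scipy, OpenCV 4.12 (cv2) and the standard library are available. Lean on these libraries where they do the work, as an engineer would, in place of code of your own. Each camera call takes 0.05 s, during which the arm holds its last target. There are 200 camera calls.

TASK

Turn the steel catch on the wooden rest a quarter turn clockwise (seen from above) so that it no longer lies across the loupe's handle, then lift the loupe out by its handle. Hold it level and still with its lens centred over the round test tile on the painting, the lens at the height shown by the brass collar on the focus gauge, and finish while still holding it there. Touch neither the painting, the tiles nor the gauge with arm or loupe, and leave the jars and the palette knife where they are.

Things in the scene. Friction and masses are not known exactly. Their poses are not given: they have to be found in the camera images.
- loupe: loose reading loupe, 120 g: black ring 64 mm across, 10 mm thick, clear lens; straight black handle 16 mm wide, 14 mm tall, reaching 32 to 140 mm from the lens centre along -x. Origin: lens centre at mid thickness of ring and handle; z normal to the lens, up at the start. Starts level, origin 45 mm above the table. Centre of mass near x = -70 mm; best grip x = -85 mm, across y, between the yokes
- rest: fixed wooden rest, base 240 x 120 x 12 mm, origin under its centre, z up. Two yokes 32 mm across y carry the handle: at x = +28 (10 mm wide) and x = -65 (14 mm wide); seat 38 mm, cheeks up to 48 mm above the table, 2 mm clear of the handle. Lens centre over x = +70, y = 0; handle along -x, its top at 52 mm. A 14 mm post at x = -65, y = +34 mm carries the catch
- catch (a joint): turn-catch on the rest's post, vertical axis, rad: at 0 its bar points along the rest's -y, across the loupe's handle; grows clockwise seen from above to a stop at 1.65; at 1.57 the bar points along the rest's -x, beside the handle (free from about 1.15). Starts at 0.1 to 0.4. Friction 0.03 N m: stays where left
- catch_wing (a point): on the catch's axis, mid-wing, 74 mm above the table: pinch here, across the point's x. Steel, 12 mm thick; bar 54 to 62 mm above the table, reaching 46 mm from the axis to the point's -y; on it the wing, 34 mm long in y, centred on the axis, up to 84 mm. The point turns with the catch. Keep fingertips above 54 mm while turning, to pass over the handle
- panel: fixed painting panel lying flat on the table, 300 x 340 x 20 mm, white with dark flecks of paint; origin under its centre, z up. The three tiles stand on it in a row along its y, at its x = -30 mm, y = -90, 0 and +90 mm in any order; the gauge stands at its x = +110 mm
- round_tile: fixed round terracotta test tile, 44 mm across and 8 mm thick, with small grains on it; the one to look at. Origin under its centre, 20 mm above the table
- square_tile: fixed square terracotta test tile, 42 x 42 x 8 mm, with small grains; origin under its centre
- strip_tile: fixed oblong terracotta test tile, 64 (x) x 25 (y) x 8 mm, with small grains; origin under its centre
- gauge: fixed focus gauge on the painting: steel foot 45 x 45 x 10 mm and an upright 8 mm rod whose top is 165 mm above the origin (185 mm above the table); origin under its centre
- focus_mark (a point): centre of the brass collar on the gauge's rod: a disc 26 mm across and 6 mm thick with a 30 mm pointer (from the axis). Its mid height is the focal height: the lens's mid thickness must be level with it. Set anywhere from 100 to 170 mm above the table; slides with 3 N, so do not push it. z up
- jar_a: bystander: jar 68 mm across, 100 mm tall with a brass lid, 0.4 kg; origin under its centre
- jar_b: bystander: jar 60 mm across, 85 mm tall with a white lid, 0.35 kg; origin under its centre
- palette_knife: bystander: palette knife 200 mm long lying flat on the table along its x
Not all that is in view belongs to the job. What is shaped like the loupe but orange or turquoise is not meant.

How it is judged:
On the way, in this order (a step that is already met when the one before it is completed fails the run):
1. the catch is turned clear of the handle (value of joint catch above 1.15 rad), for 0.2 s.
2. the loupe is lifted out of the rest in the gripper (z of loupe in the frame of rest above 0.075 m and contact force between loupe and rest below 0.2 N and contact force between loupe and the fingers above 1 N), for 0.2 s.
At the end, for the whole second after the job is handed in: the loupe is held in the fingers and touches nothing else, its lens centre within 12 mm (horizontally) of the round tile's centre and within 8 mm of the collar's height, level within 0.12 rad (7 degrees) and still, and the catch is still turned away from the handle's place (above 1.0 rad) (horizontal distance between loupe and round_tile below 0.012 m and z of loupe in the frame of focus_mark between -0.008 and 0.008 m and angle between the z axis of loupe and the z axis of focus_mark, either way round below 0.12 rad and linear speed of loupe below 0.02 m/s and angular speed of loupe below 0.15 rad/s and contact force between loupe and the fingers above 1 N and contact force between loupe and panel below 0.2 N and contact force between loupe and gauge below 0.2 N and contact force between loupe and round_tile below 0.2 N and contact force between loupe and square_tile below 0.2 N and contact force between loupe and strip_tile below 0.2 N and contact force between loupe and rest below 0.2 N and contact force between loupe and jar_a below 0.2 N and contact force between loupe and jar_b below 0.2 N and contact force between loupe and palette_knife below 0.2 N and value of joint catch above 1 rad); the arm keeps its last pose, push and grip.
It fails at once if the loupe or the arm touches the painting, a tile or the gauge (contact force between any of loupe, the arm, the fingers and panel above 1 N or contact force between any of loupe, the arm, the fingers and gauge above 1 N or contact force between any of loupe, the arm, the fingers and round_tile above 1 N or contact force between any of loupe, the arm, the fingers and square_tile above 1 N or contact force between any of loupe, the arm, the fingers and strip_tile above 1 N).
It fails at once if the gauge's collar is shifted by more than 5 mm (distance of focus_mark from where it was at the start of the episode above 0.005 m).
It fails at once if a jar or the palette knife is moved by more than 20 mm (distance of any of jar_a, jar_b, palette_knife from where it was at the start of the episode above 0.02 m).
It also fails if it takes over 54 s, if anything falls off the work surface, if the arm or the gripper's body presses on something with over 40 N, if the wrist force passes 120 N, or if a joint passes its speed limit or range.

## Working session

There is one attempt and no reset: what is moved stays moved. The work goes in short steps, Python scripts to look and compute and a tool call to move; the robot and the scene stay as the last step left them, time stands still between calls to the robot, and variables do not carry over. Pictures are saved under pics/ and viewed, at most 10 in all, crops included, and the job is handed in when it is done.

Besides the shell and the picture viewer there is one more tool, called after "Call:" as name(argument=value, ...), one argument or row to a line, values as JSON. drive_tool: Moves the arm, as the interface text tells. Its arguments: {"type":"object","properties":{"motion":{"type":"array","items":{"type":"array","items":{"type":"number"}}},"fingers":{"type":"number"}},"required":["motion"]}

```bash
mkdir -p pics; ls
python3 - <<'E'
from bench import env, vision, order
import cv2,numpy as np
np.set_printoptions(precision=4,suppress=True)
o=env.get_obs();print(o)
for n in("top","scene"):
    cv2.imwrite(f"pics/{n}0.png",cv2.cvtColor(vision.get_image(n),cv2.COLOR_RGB2BGR))
    print(n,vision.camera_params(n))
print(vision.camera_params("wrist"), env.grip_point_offset)
E
```

```text
pics
{'t': 0.0, 'joints': array([-1.2066,  0.4352,  0.025 ,  1.5741, -0.0116,  1.134 , -0.0751]), 'qvel': array([0.0005, 0.0009, 0.0005, 0.0001, 0.002 , 0.0012, 0.0009]), 'tau': array([  0.0004, -67.0492,   1.0256, -31.6202,   0.0157,   0.0127,
         0.    ]), 'eef_pos': array([0.2811, 0.5576, 0.1959]), 'ee_rot': array([-0.7266, -3.0562,  0.0024]), 'force': array([ 0.4679, -0.7641,  0.6455]), 'moment': array([0.0777, 0.0261, 0.0457]), 'finger_force': 0.0, 'opening': 1.0008836143039899}
top {'camera_matrix': array([[598.1845,   0.    , 315.2757],
       [  0.    , 598.1845, 230.3922],
       [  0.    ,   0.    ,   1.    ]]), 'extrinsics': array([[ 0.0287, -0.9852,  0.1687,  0.2776],
       [-0.9994, -0.0314, -0.0134, -0.158 ],
       [ 0.0185, -0.1683, -0.9856,  1.6853],
       [ 0.    ,  0.    ,  0.    ,  1.    ]])}
scene {'camera_matrix': array([[534.2445,   0.    , 312.9922],
       [  0.    , 534.2445, 246.3233],
       [  0.    ,   0.    ,   1.    ]]), 'extrinsics': array([[-0.8923,  0.3377, -0.2997,  0.9547],
       [ 0.4515,  0.6712, -0.5879,  0.6553],
       [ 0.0026, -0.6599, -0.7514,  1.153 ],
       [ 0.    ,  0.    ,  0.    ,  1.    ]])}
{'camera_matrix': array([[343.9649,   0.    , 320.969 ],
       [  0.    , 343.9649, 237.1928],
       [  0.    ,   0.    ,   1.    ]]), 'hand_eye': array([[-0.001 , -0.9534, -0.3016,  0.0777],
       [ 1.    , -0.0008, -0.0007,  0.0005],
       [ 0.0004, -0.3016,  0.9534, -0.1786],
       [ 0.    ,  0.    ,  0.    ,  1.    ]])} 0.0187
```

View pics/top0.png

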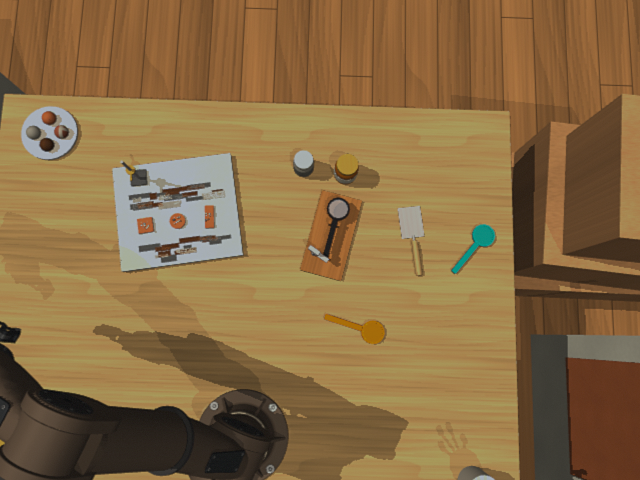

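View pics/scene0.png

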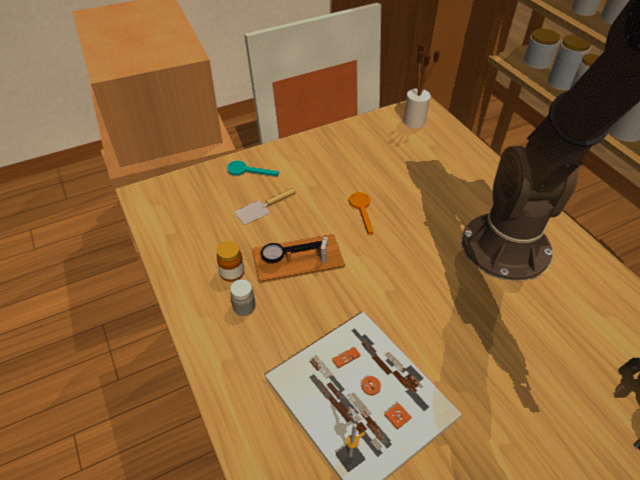

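Top view:
- The loupe ring is at (339,209), and its handle runs to about (325,258).
- The steel catch is at (318,254).
- The round tile is at (178,221), and the gauge with its brass collar is at about (130,168).
- The jars are at (304,162) and (346,166), and the knife is at (415,240).

Things that could be taken for the loupe are the black one at (339,209), the orange one at (373,331) and the turquoise one at (483,236). I choose the black one, on the rest.

```bash
cat > h.py <<'E'
from bench import env, vision, order
import cv2,numpy as np
from scipy.spatial.transform import Rotation as R
np.set_printoptions(precision=4,suppress=True)
def cam(n):
    p=vision.camera_params(n); K=p["camera_matrix"]
    if n=="wrist":
        o=env.get_obs();T=np.eye(4);T[:3,:3]=R.from_rotvec(o["ee_rot"]).as_matrix();T[:3,3]=o["eef_pos"]
        return K,T@p["hand_eye"]
    return K,p["extrinsics"]
def ray(c,uv):
    K,E=c;d=E[:3,:3]@np.linalg.solve(K,[uv[0],uv[1],1.]);return E[:3,3],d/np.linalg.norm(d)
def plane(c,uv,z):
    o,d=ray(c,uv);return o+d*(z-o[2])/d[2]
def tri(c1,a,c2,b):
    o1,d1=ray(c1,a);o2,d2=ray(c2,b);s=np.linalg.lstsq(np.c_[d1,-d2],o2-o1,rcond=None)[0]
    p,q=o1+s[0]*d1,o2+s[1]*d2;return (p+q)/2,np.linalg.norm(p-q)
def proj(c,P):
    K,E=c;q=K@(E[:3,:3].T@(np.array(P)-E[:3,3]));return q[:2]/q[2]
def grab(n,f):
    c=cam(n);im=cv2.cvtColor(vision.get_image(n),cv2.COLOR_RGB2BGR);cv2.imwrite("pics/"+f,im);return c,im
def blobs(m,amin=10):
    n,l,s,ce=cv2.connectedComponentsWithStats(m.astype(np.uint8));return [(s[i],ce[i],l==i) for i in range(1,n) if s[i][4]>=amin]
E
python3 - <<'E'
from h import *
c=cam("top");s=cam("scene")
for k,uv,z in [("ring",(339,209),.045),("hend",(325,258),.045),("catch",(318,254),.06),("jarb",(304,160),.085),("jara",(347,161),.1),("knife",(415,240),0),("kn1",(404,207),0),("kn2",(420,275),0),("orange",(373,331),.0),("turq",(483,236),0)]+[("rest",u,.012) for u in((328,190),(363,200),(342,280),(301,270))]+[("panel",u,.02) for u in((113,168),(231,154),(243,257),(122,270))]:
    print(k,plane(c,uv,z)[:2])
it=cv2.imread("pics/top0.png");i2=cv2.imread("pics/scene0.png")
for im,cc in((it,c),(i2,s)):
    h=cv2.cvtColor(im,cv2.COLOR_BGR2HSV)
    m=(h[...,0]<12)&(h[...,1]>150)&(h[...,2]>140)
    for st,ce,_ in blobs(m,60): print(st,ce,plane(cc,ce,.028)[:2])
E
python3 - <<'E'
import cv2,numpy as np
a=cv2.imread("pics/top0.png");b=cv2.imread("pics/scene0.png")
x=cv2.resize(a[180:290,290:400],(400,400),interpolation=2)
y=cv2.resize(a[140:200,100:160],(400,400),interpolation=2)
z=cv2.resize(b[405:475,315:385],(400,400),interpolation=2)
cv2.imwrite("pics/crop1.png",cv2.resize(np.hstack([x,y,z]),(800,267)))
E
```

```text
ring [ 0.6213 -0.245 ]
hend [ 0.482  -0.2094]
catch [ 0.4905 -0.1895]
jarb [ 0.7483 -0.1429]
jara [ 0.745  -0.2611]
knife [ 0.5474 -0.4668]
kn1 [ 0.6428 -0.4349]
kn2 [ 0.4475 -0.4811]
orange [ 0.2873 -0.3497]
turq [ 0.5652 -0.6625]
rest [ 0.6829 -0.2139]
rest [ 0.6568 -0.315 ]
rest [ 0.4256 -0.2596]
rest [ 0.4501 -0.144 ]
panel [0.7251 0.4023]
panel [0.7781 0.0684]
panel [0.4808 0.0193]
panel [0.4341 0.3526]
[205 206   9  22 151] [209.0331 216.5894] [0.5912 0.1193]
[170 214  15  14 128] [177.2266 220.7031] [0.5766 0.2076]
[137 217  16  16 160] [145.0375 224.7937] [0.5621 0.2965]
[333 348  27  19 209] [345.6411 356.5167] [0.594  0.1203]
[362 376  18  18 219] [370.8082 384.8721] [0.5782 0.21  ]
[385 404  26  24 297] [397.5354 415.4848] [0.5634 0.299 ]
```

View pics/crop1.png

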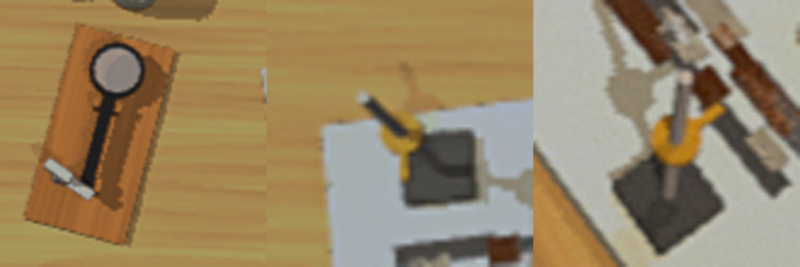

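The crop confirms the black loupe in the rest with the catch across its handle. The catch axis comes out near (0.499,-0.178), with rest yaw about -15°. I'm moving over it.

Call:
drive_tool(
  motion=[
    [-22, -23, -4, 0],
    [-22, -23, -4, 0],
    [-22, -23, -4, 0],
    [-22, -23, -4, 0],
    [-22, -23, -4, 0],
    [-22, -23, -4, 0],
    [-22, -23, -4, 0],
    [-22, -23, -4, 0],
  ],
)

```text
t: 0.77
eef_pos: [0.3556, 0.3128, 0.2286]
ee_rot: [-0.727, -3.056, 0.001]
force: [1.0, -0.8, -0.2]
opening: 0.999
finger_force: 0.0
```

Call:
drive_tool(
  motion=[
    [-22, -23, 0, 0],
    [-22, -23, 0, 0],
    [-22, -23, 0, 0],
    [-22, -23, 0, 0],
    [-22, -23, 0, 0],
    [-22, -23, 0, 0],
    [-22, -23, 0, 0],
    [-22, -23, 0, 0],
  ],
)

```text
t: 1.43
eef_pos: [0.4299, 0.0695, 0.2286]
ee_rot: [-0.727, -3.056, -0.0]
force: [-0.3, 1.0, -0.3]
opening: 1.001
finger_force: 0.0
```

Call:
drive_tool(
  motion=[
    [-22, -23, 0, 0],
    [-22, -23, 0, 0],
    [-22, -23, 0, 0],
    [-22, -23, 0, 0],
    [-22, -23, 0, 0],
    [-22, -23, 0, 0],
    [-22, -23, 0, 0],
    [-22, -23, 0, 0],
  ],
)

```text
t: 2.1
eef_pos: [0.5043, -0.1739, 0.2285]
ee_rot: [-0.726, -3.056, -0.0]
force: [0.7, 0.7, 0.6]
opening: 1.0
finger_force: 0.0
```

Call:
drive_tool(
  motion=[
    [0, 0, 0, 7],
    [0, 0, 0, 7],
    [0, 0, 0, 7],
    [0, 0, 0, 7],
    [0, 0, 0, 7],
    [0, 0, 0, 7],
    [0, 0, 0, 7],
    [0, 0, 0, 7],
  ],
)

```text
t: 2.77
eef_pos: [0.504, -0.1723, 0.2284]
ee_rot: [-2.083, -2.351, 0.0]
force: [0.6, 0.0, -0.2]
opening: 1.003
finger_force: 0.0
```

Call:
drive_tool(
  motion=[
    [0, 0, 0, 7],
    [0, 0, 0, 7],
    [0, 0, 0, 7],
    [0, 0, 0, 7],
    [0, 0, 0, 7],
    [0, 0, 0, 0],
    [0, 0, 0, 0],
  ],
)

```text
t: 3.35
eef_pos: [0.5042, -0.1722, 0.2284]
ee_rot: [-2.686, -1.629, 0.001]
force: [0.6, 0.8, 0.7]
opening: 1.0
finger_force: 0.0
```

Run:
```python
from h import *
c,im=grab("wrist","w1.png");o=env.get_obs()
print(o["t"],o["joints"],o["eef_pos"],R.from_rotvec(o["ee_rot"]).as_matrix(),o["opening"])
for P in((.4994,-.1775,.084),(.6213,-.245,.045),(.482,-.2094,.045)):print(proj(c,P))
```

```text
3.4 [-0.422   0.3185  0.8623  1.7987 -0.2639  1.1454  0.046 ] [ 0.5042 -0.1723  0.2285] [[ 0.4616  0.8871 -0.0004]
 [ 0.8871 -0.4616 -0.    ]
 [-0.0002 -0.0004 -1.    ]] 1.000858450568621
[319.8308 219.6425]
[448.9254 213.54  ]
[319.4196 242.4148]
```

View pics/w1.png

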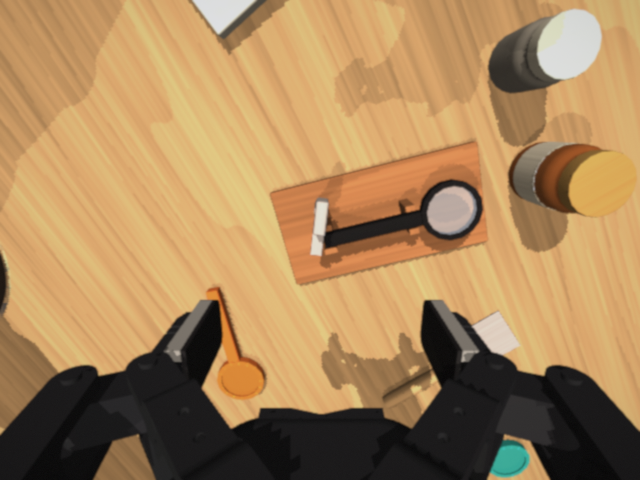

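The wrist view shows the ring at (451,209), the handle going left to about (326,238), and the grey catch wing and bar from (321,201) to (317,254). The jars are on the right at (540,50) and (590,180). Next I measure these with masks.

```bash
cat > m.py <<'E'
from h import *
def measure(c,im,box):
    x0,y0,x1,y1=box;h=cv2.cvtColor(im,cv2.COLOR_BGR2HSV)
    B=np.zeros(im.shape[:2],bool);B[y0:y1,x0:x1]=1
    dark=B&(h[...,2]<45)
    st,ce,l=max(blobs(dark,50),key=lambda b:b[0][4])
    cn=max(cv2.findContours(l.astype(np.uint8),cv2.RETR_EXTERNAL,cv2.CHAIN_APPROX_NONE)[0],key=len)[:,0,:]
    P=np.array([plane(c,p,.05)[:2] for p in cn])
    D=cv2.distanceTransform(cv2.drawContours(np.zeros(l.shape,np.uint8),[cn[:,None]],-1,1,-1),2,5)
    v,u=np.unravel_index(D.argmax(),D.shape);lens=plane(c,(u,v),.05)[:2]
    for _ in range(5):   # circle fit on ring outline
        r=np.linalg.norm(P-lens,axis=1);Q=P[(r>.026)&(r<.038)]
        s=np.linalg.lstsq(np.c_[2*Q,np.ones(len(Q))],(Q**2).sum(1),rcond=None)[0];lens=s[:2]
    rad=np.sqrt(s[2]+s[:2]@s[:2])
    ys,xs=np.nonzero(l);H=np.array([plane(c,p,.052)[:2] for p in zip(xs,ys)]);d=np.linalg.norm(H-lens,axis=1)
    H=H[(d>.045)&(d<.125)];m=H.mean(0);w,V=np.linalg.eigh(np.cov(H.T));a=V[:,1]*np.sign((lens-m)@V[:,1])
    print("lens",lens,"rad",rad,"yaw",np.degrees(np.arctan2(a[1],a[0])),"width",4*np.sqrt(w[0]*.75),"reach",d.max(),"offline",np.cross(a,lens-m))
    yaw=np.arctan2(a[1],a[0]);ex=a;ey=np.array([-a[1],a[0]])
    print("grip",lens-.085*ex,"catch axis pred",lens-.135*ex+.034*ey)
    g=B&(h[...,1]<45)&(h[...,2]>120)
    for st,ce,gl in blobs(g,40):
        ys,xs=np.nonzero(gl);r=cv2.minAreaRect(np.c_[xs,ys].astype(np.float32))
        print("grey",st,ce,r,plane(c,ce,.07)[:2], [plane(c,p,.084)[:2].round(4).tolist() for p in cv2.boxPoints(r)])
    return lens,yaw
E
python3 - <<'E'
from m import *
c=cam("wrist");im=cv2.imread("pics/w1.png")
measure(c,im,(265,135,495,290))
a=im[190:265,295:345];cv2.imwrite("pics/c2.png",cv2.resize(a,None,fx=8,fy=8,interpolation=2))
E
```

```text
lens [ 0.6222 -0.2399] rad 0.031579686458228014 yaw -13.496727113955032 width 0.015958855893304928 reach 0.13704802573785765 offline -0.0008238529559918967
grip [ 0.5395 -0.2201] catch axis pred [ 0.4988 -0.1753]
grey [ 427  187   49   47 1561] [449.8315 212.3472] ((451.2793884277344, 211.50572204589844), (42.55537796020508, 49.942352294921875), 74.47589111328125) [ 0.617  -0.2345] [[0.5951, -0.2032], [0.6401, -0.2123], [0.6361, -0.2553], [0.5894, -0.2463]]
grey [311 199  17  56 586] [319.2133 225.7986] ((319.4504699707031, 226.49505615234375), (11.741438865661621, 55.224571228027344), 5.710593223571777) [ 0.4941 -0.1862] [[0.4753, -0.2043], [0.5062, -0.1576], [0.5155, -0.1637], [0.4851, -0.2108]]
```

View pics/c2.png

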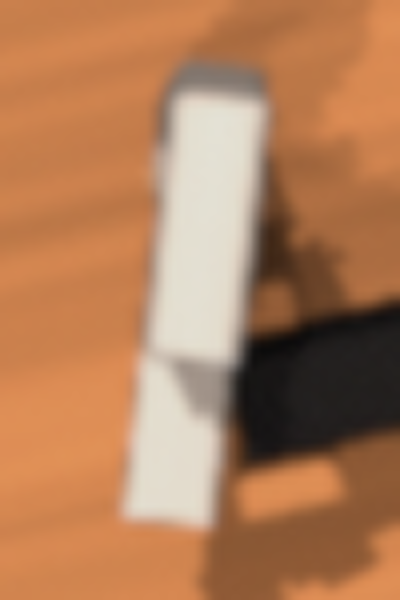

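The crop shows the wing top with corners (317.2,201.5), (328.5,201.9), (325,235.6) and (313.8,234.4), and the bar running on towards the bottom.

Run:
```python
from h import *
c=cam("wrist")
P=np.array([plane(c,p,.084)[:2] for p in((317.2,201.5),(328.5,201.9),(325,235.6),(313.8,234.4))])
m=P.mean(0);d=(P[2]+P[3]-P[0]-P[1])/2
print(m,"len",np.linalg.norm(d),"w",np.linalg.norm(P[0]-P[1]),np.linalg.norm(P[2]-P[3]),"bar ang",np.degrees(np.arctan2(d[1],d[0])))
o=env.get_obs();Rm=R.from_rotvec(o["ee_rot"]).as_matrix();print("y ang",np.degrees(np.arctan2(Rm[1,1],Rm[0,1])))
ba=np.arctan2(d[1],d[0]);ya=ba+np.pi/2
print("turn",-(np.degrees(ya)-np.degrees(np.arctan2(Rm[1,1],Rm[0,1]))))
e=np.r_[m,.2285]-o["eef_pos"];print("shift mm tool",Rm.T@e*1000, "end catch",np.degrees(ba)+103.5)
```

```text
[ 0.501  -0.1772] len 0.03344408314765285 w 0.01079148623475811 0.011083752601030384 bar ang -123.27318794347592
y ang -27.489887594114816
turn 5.7833003493611095
shift mm tool [-5.857  -0.5638  0.031 ] end catch -19.773187943475918
```

Call:
drive_tool(
  motion=[
    [-5, -1, 0, 6],
    [0, 0, 25, 0],
    [0, 0, 30, 0],
    [0, 0, 30, 0],
    [0, 0, 30, 0],
    [0, 0, 25, 0],
    [0, 0, 18, 0],
    [0, 0, 10, 0],
  ],
)

```text
t: 4.07
eef_pos: [0.4998, -0.1759, 0.0585]
ee_rot: [-2.766, -1.484, 0.003]
force: [0.3, 0.2, -0.2]
opening: 1.001
finger_force: 0.0
```

Call:
drive_tool(
  motion=[
    [0, 0, 0, 0],
    [0, 0, 0, 0],
    [0, 0, 0, 0],
    [0, 0, 0, 0],
    [0, 0, 0, 0],
    [0, 0, 0, 0],
    [0, 0, 0, 0],
    [0, 0, 0, 0],
  ],
  fingers=1,
)

```text
t: 4.73
eef_pos: [0.5013, -0.1763, 0.0609]
ee_rot: [2.77, 1.481, 0.001]
force: [0.5, 0.2, -0.3]
opening: 0.002
finger_force: 0.0
```

Call:
drive_tool(
  motion=[
    [0, 0, 0, 0],
    [0, 0, 0, 0],
    [0, 0, 0, 0],
    [0, 0, 0, 0],
    [0, 0, 0, 0],
    [0, 0, 0, 0],
    [0, 0, 0, 0],
    [0, 0, 0, 0],
  ],
)

```text
t: 5.4
eef_pos: [0.5011, -0.1764, 0.0607]
ee_rot: [-2.771, -1.481, -0.0]
force: [1.1, -1.0, 0.5]
opening: -0.003
finger_force: 0.0
```

The fingers shut fully with nothing between them, so I look.

Run:
```python
from h import *
c,im=grab("wrist","w2.png");_,s=grab("scene","s2.png");_,t=grab("top","t2.png")
a=cv2.resize(s[200:300,240:370],(400,308),interpolation=2);b=cv2.resize(t[180:290,270:400],(400,338),interpolation=2)
w=cv2.resize(im,(400,300))
H=np.zeros((640,800,3),np.uint8);H[:308,:400]=a;H[:338,400:]=b;H[338:638,:400]=w
cv2.imwrite("pics/m2.png",cv2.resize(H,(750,600)))
for P in((.501,-.1772,.084),(.501,-.1764,.061)):print(proj(c,P))
```

```text
[322.8428 292.8954]
[321.8594 273.1458]
```

View pics/m2.png

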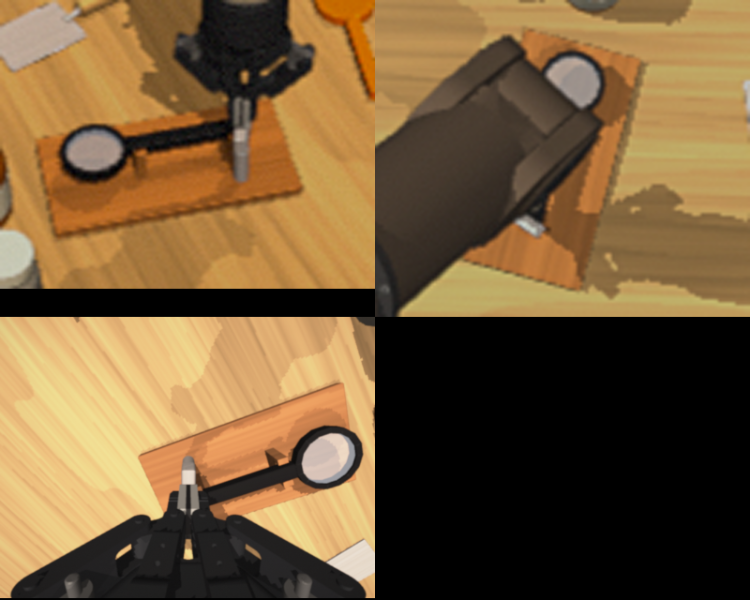

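Run:
```python
from h import *
im=cv2.imread("pics/w2.png");s=cv2.imread("pics/s2.png")
a=cv2.resize(im[220:320,270:370],(400,400),interpolation=2);b=cv2.resize(s[210:270,295:355],(400,400),interpolation=2)
cv2.imwrite("pics/m3.png",np.hstack([a,b]))
c=cam("wrist");sc=cam("scene");o=env.get_obs();Rm=R.from_rotvec(o["ee_rot"]).as_matrix()
for z in(.061,.072,.084):
  for x in(-.017,-.011,.011,.017,):
    P=np.array([.501,-.1772,0])+Rm[:,0]*x;P[2]=z;print(z,x,(proj(c,P)-[270,220])*4,(proj(sc,P)-[295,210])*6.67)
```

```text
0.061 -0.017 [210.7531 325.4097] [189.0781 232.3938]
0.061 -0.011 [210.7741 287.8363] [187.4941 243.3389]
0.061 0.011 [210.8542 143.9376] [181.6119 283.9829]
0.061 0.017 [210.877  102.9295] [179.9872 295.2093]
0.072 -0.017 [211.0964 364.0028] [189.5423 214.4838]
0.072 -0.011 [211.1218 324.6931] [187.9505 225.4428]
0.072 0.011 [211.2195 173.7704] [182.0389 266.1412]
0.072 0.017 [211.2474 130.6518] [180.406  277.3836]
0.084 -0.017 [211.5173 411.3215] [190.0548 194.7112]
0.084 -0.011 [211.5487 369.9345] [188.4544 205.6848]
0.084 0.011 [211.6699 210.551 ] [182.5104 246.441 ]
0.084 0.017 [211.7047 164.8732] [180.8684 257.7002]
```

View pics/m3.png

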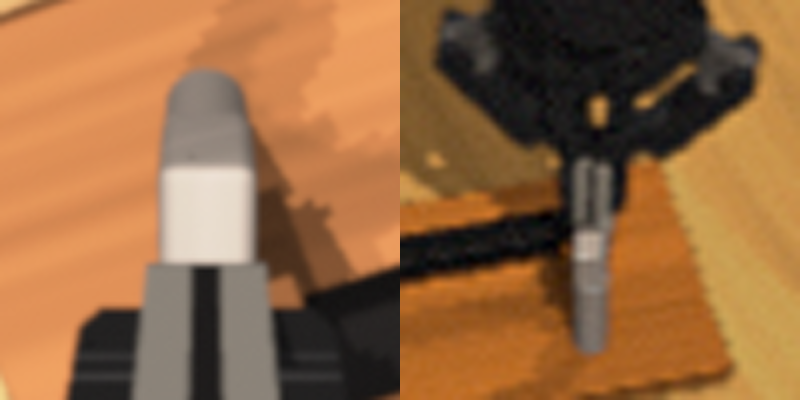

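The left crop shows the pads at (205,265), shut above the wing top, and the wing's end where I predicted it at y=165. So the tips look higher than the TCP reading. I triangulate them.

Run:
```python
from h import *
c=cam("wrist");s=cam("scene");o=env.get_obs();Rm=R.from_rotvec(o["ee_rot"]).as_matrix()
p,e=tri(c,(321.75,286.25),s,(323.2,244.9));print("tip front",p,e,"tool",Rm.T@(p-o["eef_pos"]))
p,e=tri(c,(321.75,261.5),s,((583-400)/6.67+295,262/6.67+210));print("wing end top",p,e,"tool",Rm.T@(p-o["eef_pos"]))
print(o["eef_pos"],o["opening"],o["force"],vision.camera_params("wrist")["hand_eye"])
```

```text
tip front [ 0.5021 -0.1737  0.0839] 0.0008668389084257035 tool [ 0.0028 -0.0006 -0.0232]
wing end top [ 0.5087 -0.1645  0.079 ] 0.000138088239491001 tool [ 0.0141 -0.0003 -0.0183]
[ 0.5011 -0.1764  0.0607] -0.002653168658306844 [ 0.1767 -0.6193  0.1758] [[-0.001  -0.9531 -0.3025  0.0778]
 [ 1.     -0.0008 -0.0007 -0.0004]
 [ 0.0004 -0.3025  0.9531 -0.1786]
 [ 0.      0.      0.      1.    ]]
```

Wrist geometry for both the open and the shut fingers puts the tips about 30–36 mm behind the reported TCP. I open, go down about 25 mm more beside the wing (clear of the handle) and pinch again.

Call:
drive_tool(
  motion=[
    [0, 0, 0, 0],
    [0, 0, 0, 0],
    [0, 0, 0, 0],
    [0, 0, 0, 0],
    [0, 0, 0, 0],
    [0, 0, 0, 0],
    [0, 0, 0, 0],
    [0, 0, 0, 0],
  ],
  fingers=-1,
)

```text
t: 6.22
eef_pos: [0.5011, -0.1764, 0.0607]
ee_rot: [-2.771, -1.481, -0.0]
force: [0.1, 0.4, 0.3]
opening: 1.003
finger_force: 0.0
```

Call:
drive_tool(
  motion=[
    [0, 0, 6, 0],
    [0, 0, 6, 0],
    [0, 0, 6, 0],
    [0, 0, 6, 0],
    [0, 0, 0, 0],
  ],
)

```text
t: 6.63
eef_pos: [0.5002, -0.1761, 0.0352]
ee_rot: [-2.769, -1.48, 0.003]
force: [-1.1, -0.3, 0.8]
opening: 1.002
finger_force: 0.0
```

Call:
drive_tool(
  motion=[
    [0, 0, 0, 0],
    [0, 0, 0, 0],
    [0, 0, 0, 0],
    [0, 0, 0, 0],
    [0, 0, 0, 0],
    [0, 0, 0, 0],
    [0, 0, 0, 0],
    [0, 0, 0, 0],
  ],
  fingers=1,
)

```text
t: 7.3
eef_pos: [0.5014, -0.1764, 0.0371]
ee_rot: [2.771, 1.481, 0.001]
force: [-1.0, 0.7, 5.1]
opening: 0.122
finger_force: 59.6
```

The wing is gripped (opening 0.12, about 10 mm, 60 N). Turning it clockwise.

Call:
drive_tool(
  motion=[
    [0, 0, 0, 4],
    [0, 0, 0, 5],
    [0, 0, 0, 5],
    [0, 0, 0, 5],
    [0, 0, 0, 5],
    [0, 0, 0, 5],
    [0, 0, 0, 5],
    [0, 0, 0, 1],
  ],
)

```text
t: 7.97
eef_pos: [0.5017, -0.1769, 0.0371]
ee_rot: [3.088, 0.572, 0.001]
force: [0.5, -0.6, 4.6]
opening: 0.117
finger_force: 59.7
```

Call:
drive_tool(
  motion=[
    [0, 0, 0, 4],
    [0, 0, 0, 5],
    [0, 0, 0, 5],
    [0, 0, 0, 5],
    [0, 0, 0, 5],
    [0, 0, 0, 5],
    [0, 0, 0, 5],
    [0, 0, 0, 2],
  ],
)

```text
t: 8.63
eef_pos: [0.5017, -0.1775, 0.0371]
ee_rot: [3.113, -0.41, 0.002]
force: [0.8, -2.3, 2.4]
opening: 0.12
finger_force: 59.5
```

Call:
drive_tool(
  motion=[
    [0, 0, 0, 0],
    [0, 0, 0, 0],
    [0, 0, 0, 0],
    [0, 0, 0, 0],
  ],
)

```text
t: 8.97
eef_pos: [0.5017, -0.1775, 0.0371]
ee_rot: [3.114, -0.401, 0.003]
force: [2.0, -4.9, 1.5]
opening: 0.121
finger_force: 59.4
```

Call:
drive_tool(
  motion=[
    [0, 0, 0, 0],
    [0, 0, 0, 0],
    [0, 0, 0, 0],
    [0, 0, 0, 0],
    [0, 0, 0, 0],
    [0, 0, 0, 0],
  ],
  fingers=0,
)

```text
t: 9.47
eef_pos: [0.501, -0.1761, 0.0366]
ee_rot: [-3.115, 0.403, 0.001]
force: [-0.9, -0.6, -0.6]
opening: 0.5
finger_force: 0.0
```

Call:
drive_tool(
  motion=[
    [0, 0, -10, 0],
    [0, 0, -20, 0],
    [0, 0, -30, 0],
    [0, 0, -30, 0],
    [0, 0, -30, 0],
    [0, 0, -30, 0],
    [0, 0, -10, 0],
    [0, 0, 0, 0],
  ],
)

```text
t: 10.13
eef_pos: [0.5024, -0.1774, 0.1997]
ee_rot: [3.116, -0.403, 0.007]
force: [0.3, -0.2, -0.9]
opening: 0.501
finger_force: 0.0
```

Call:
drive_tool(
  motion=[
    [0, 0, 0, 0],
    [0, 0, 0, 0],
    [0, 0, 0, 0],
    [0, 0, 0, 0],
    [0, 0, 0, 0],
    [0, 0, 0, 0],
  ],
  fingers=-1,
)

```text
t: 10.63
eef_pos: [0.5008, -0.1764, 0.1962]
ee_rot: [3.115, -0.404, -0.001]
force: [0.3, 0.1, -0.0]
opening: 1.002
finger_force: 0.0
```

Run:
```python
from m import *
c,im=grab("wrist","w4.png");o=env.get_obs();print(o["t"],o["joints"],o["eef_pos"])
p=[proj(c,P) for P in((.66,-.30,.04),(.66,-.19,.04),(.43,-.25,.04),(.46,-.14,.04))]
p=np.array(p);x0,y0=np.maximum(p.min(0),0).astype(int);x1,y1=p.max(0).astype(int);print(x0,y0,x1,y1)
try: measure(c,im,(x0,y0,min(x1,640),min(y1,480)))
except Exception as e: print(e)
```

```text
10.6833 [-0.6093  0.5143  1.2575  1.8606 -0.5337  1.1661 -0.9944] [ 0.5009 -0.1764  0.1964]
289 0 416 255
lens [ 0.5881 -0.2324] rad 0.0325034032050284 yaw -14.455247433957467 width 0.04413788746274967 reach 0.10182916252235198 offline 0.0010587918357849177
grip [ 0.5058 -0.2111] catch axis pred [ 0.4658 -0.1657]
grey [ 328   22   61   68 2476] [363.7981  56.1171] ((361.6964416503906, 53.49335861206055), (65.36158752441406, 55.89508056640625), 61.50436782836914) [ 0.6193 -0.2425] [[0.6373, -0.2124], [0.6448, -0.2517], [0.6013, -0.2667], [0.5924, -0.2258]]
grey [316 202  12  53 605] [321.6545 227.3174] ((321.5, 228.0), (52.0, 11.0), 90.0) [ 0.4908 -0.1739] [[0.5178, -0.1759], [0.5154, -0.1851], [0.4693, -0.1731], [0.4719, -0.1635]]
```

View pics/w4.png

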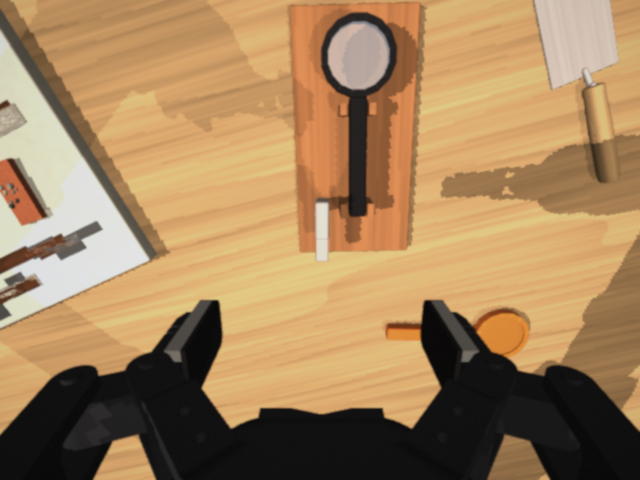

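The catch bar now lies along the handle at (321,228), clear of it. The loupe ring is at (359,54) and its handle end at (358,215).

Run:
```python
from h import *
c=cam("wrist");o=env.get_obs();im=cv2.imread("pics/w4.png");v=cv2.cvtColor(im,cv2.COLOR_BGR2HSV)[...,2]
rows=[]
for y in range(120,200,4):
    x=np.nonzero(v[y,335:385]<42)[0]+335
    if len(x): rows.append((x.mean(),y,len(x)))
rows=np.array(rows);print(rows[::4])
H=np.array([plane(c,r[:2],.052)[:2] for r in rows]);m=H.mean(0);d=np.linalg.svd(H-m)[2][0];d*=np.sign(d[0])
L=plane(c,(359,54.5),.05)[:2];E=plane(c,(358,215.5),.052)[:2]
print("lens",L,"end",E,np.linalg.norm(L-E),"yaw",np.degrees(np.arctan2(d[1],d[0])),"off",np.cross(d,L-m))
Rm=R.from_rotvec(o["ee_rot"]).as_matrix();print("y ang",np.degrees(np.arctan2(Rm[1,1],Rm[0,1])))
for L2 in(L,np.array([.6222,-.2399])):
    g=L2-.085*d;print("grip",g,"tool shift",Rm.T@(np.r_[g,o["eef_pos"][2]]-o["eef_pos"])*1000)
```

```text
[[357.5 120.   16. ]
 [357.5 136.   16. ]
 [357.  152.   15. ]
 [357.  168.   15. ]
 [357.  184.   15. ]]
lens [ 0.6246 -0.2419] end [ 0.4884 -0.2095] 0.1400015380257155 yaw -13.509904784151546 off -0.001045974516639108
y ang -104.7640605345811
grip [ 0.5419 -0.2221] tool shift [51.3064 33.7018 -0.0237]
grip [ 0.5396 -0.22  ] tool shift [48.4762 32.3343 -0.0223]<stdin>:10: DeprecationWarning: Arrays of 2-dimensional vectors are deprecated. Use arrays of 3-dimensional vectors instead. (deprecated in NumPy 2.0)
```

Call:
drive_tool(
  motion=[
    [17, 9, 0, -1],
    [25, 12, 0, 0],
    [25, 12, 10, 0],
    [0, 0, 30, 0],
    [0, 0, 30, 0],
    [0, 0, 30, 0],
    [0, 0, 20, 0],
    [0, 0, 10, 0],
  ],
)

```text
t: 11.35
eef_pos: [0.5567, -0.2238, 0.0637]
ee_rot: [-3.118, 0.376, 0.006]
force: [-0.2, 0.3, 0.7]
opening: 0.997
finger_force: 0.0
```

Call:
drive_tool(
  motion=[
    [0, 0, 10, 0],
    [0, 0, 10, 0],
    [0, 0, 5, 0],
    [0, 0, 0, 0],
    [0, 0, 0, 0],
  ],
)

```text
t: 11.77
eef_pos: [0.5585, -0.2248, 0.0423]
ee_rot: [3.119, -0.376, 0.001]
force: [-0.1, -0.4, 1.0]
opening: 0.996
finger_force: 0.0
```

Call:
drive_tool(
  motion=[
    [0, 0, 8, 0],
    [0, 0, 7, 0],
    [0, 0, 6, 0],
    [0, 0, 0, 0],
    [0, 0, 0, 0],
  ],
)

```text
t: 12.18
eef_pos: [0.5578, -0.2245, 0.0203]
ee_rot: [-3.119, 0.376, 0.001]
force: [0.9, -0.4, -0.3]
opening: 0.997
finger_force: 0.0
```

Run:
```python
from h import *
c,im=grab("wrist","w5.png");_,s=grab("scene","s5.png");o=env.get_obs();print(o["t"],o["joints"],o["eef_pos"])
a=cv2.resize(s[200:290,230:350],(400,300),interpolation=2);cv2.imwrite("pics/m5.png",np.hstack([cv2.resize(im,(400,300)),a]))
```

```text
12.2833 [-0.305   0.7907  0.9608  1.86   -0.807   0.9385 -0.7745] [ 0.5582 -0.2248  0.0208]
```

View pics/m5.png

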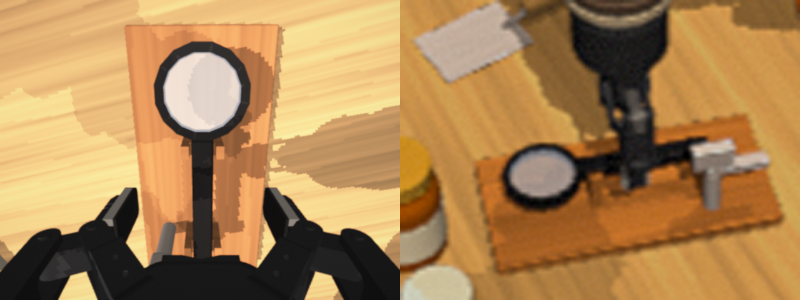

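The handle at (203,190) lies midway between the fingers, and the near fingertip is over the rest beside it. I go down to handle height and grip.

Call:
drive_tool(
  motion=[
    [0, 0, 7, 0],
    [0, 0, 6, 0],
    [0, 0, 5, 0],
    [0, 0, 0, 0],
    [0, 0, 0, 0],
  ],
)

```text
t: 12.7
eef_pos: [0.5578, -0.2246, 0.0022]
ee_rot: [-3.119, 0.376, 0.001]
force: [0.4, 0.3, 0.2]
opening: 1.0
finger_force: 0.0
```

Call:
drive_tool(
  motion=[
    [0, 0, 0, 0],
    [0, 0, 0, 0],
    [0, 0, 0, 0],
    [0, 0, 0, 0],
    [0, 0, 0, 0],
    [0, 0, 0, 0],
    [0, 0, 0, 0],
    [0, 0, 0, 0],
  ],
  fingers=1,
)

```text
t: 13.37
eef_pos: [0.5583, -0.2248, 0.0031]
ee_rot: [3.119, -0.376, 0.001]
force: [-1.1, -0.4, 5.1]
opening: 0.171
finger_force: 59.4
```

Call:
drive_tool(
  motion=[
    [0, 0, -3, 0],
    [0, 0, -6, 0],
    [0, 0, -10, 0],
    [0, 0, -15, 0],
    [0, 0, -20, 0],
    [0, 0, -20, 0],
    [0, 0, -10, 0],
    [0, 0, 0, 0],
  ],
)

```text
t: 14.03
eef_pos: [0.5595, -0.2257, 0.0898]
ee_rot: [3.118, -0.376, 0.007]
force: [-0.5, -0.3, -0.9]
opening: 0.176
finger_force: 58.9
```

Call:
drive_tool(
  motion=[
    [0, 0, -10, 0],
    [0, 0, -15, 0],
    [0, 0, -20, 0],
    [0, 0, -20, 0],
    [0, 0, -20, 0],
    [0, 0, -15, 0],
    [0, 0, 0, 0],
    [0, 0, 0, 0],
  ],
)

```text
t: 14.7
eef_pos: [0.5582, -0.2245, 0.1866]
ee_rot: [-3.119, 0.376, -0.0]
force: [-0.5, 1.3, -1.0]
opening: 0.17
finger_force: 58.8
```

```bash
cat > lens.py <<'E'
from h import *
def lens():
    c,im=grab("wrist","wl.png");o=env.get_obs();v=cv2.cvtColor(im,cv2.COLOR_BGR2HSV)[...,2]
    Rm=R.from_rotvec(o["ee_rot"]).as_matrix();z=o["eef_pos"][2]+.042
    m=(v<42).astype(np.uint8);m[260:]=0
    for cn in sorted(cv2.findContours(m,cv2.RETR_CCOMP,cv2.CHAIN_APPROX_NONE)[0],key=cv2.contourArea)[::-1][:4]:
        (x,y),r=cv2.minEnclosingCircle(cn);A=cv2.contourArea(cn)
        print("cont",(x,y),r,A/(np.pi*r*r))
        if A/(np.pi*r*r)>.85 and r>30:
            mm=cv2.moments(cn);u=(mm["m10"]/A*1,mm["m01"]/A);
            E=cv2.fitEllipse(cn);print("ellipse",E)
            p=plane(c,E[0],z);print("lens",p,"tool",Rm.T@(p-o["eef_pos"]),"depth-from-size inner r at z",np.ptp([plane(c,(E[0][0]+s*E[1][0]/2,E[0][1]),z) for s in(-1,1)],axis=0))
    return o
E
python3 - <<'E'
from lens import *
o=lens();print(o["t"],o["joints"],o["eef_pos"],o["opening"],o["finger_force"],o["force"])
# collar
t=cv2.imread("pics/top0.png");s=cv2.imread("pics/scene0.png")
for n,im,b in(("top",t,(110,150,150,185)),("scene",s,(335,420,375,460))):
    h=cv2.cvtColor(im,cv2.COLOR_BGR2HSV);m=np.zeros(h.shape[:2],bool);m[b[1]:b[3],b[0]:b[2]]=1
    m&=(h[...,0]>15)&(h[...,0]<28)&(h[...,1]>150)&(h[...,2]>120)
    for st,ce,l in blobs(m,5):
        D=cv2.distanceTransform(l.astype(np.uint8),2,5);print(n,st,ce,np.unravel_index(D.argmax(),D.shape)[::-1],D.max())
E
```

```text
cont (301.5, 170.5) 96.11721801757812 0.14062662166545417
cont (380.0, 142.5) 56.393802642822266 0.1308166292999551
cont (386.362060546875, 109.39655303955078) 3.6595802307128906 0.701147835383929
cont (373.5, 97.0) 3.6401548385620117 0.5284855211797549
14.75 [-0.4128  0.6215  1.1454  1.7037 -0.6006  1.2188 -0.9283] [ 0.5578 -0.2241  0.1859] 0.1680580518610711 58.84534299373627 [-0.2733  0.4838 -1.479 ]
top [128 165   6   5  17] [131.     166.7059] (np.int64(130), np.int64(166)) 1.4
top [126 169   8  11  36] [129.7222 173.1111] (np.int64(129), np.int64(172)) 2.0
scene [346 432  19  16 118] [353.7712 440.6356] (np.int64(352), np.int64(445)) 3.0
```

Call:
drive_tool(
  motion=[
    [0, 0, -10, -3],
    [0, 0, -10, -5],
    [0, 0, -10, -5],
    [0, 0, 0, -5],
    [0, 0, 0, -4],
    [5, -15, 0, 0],
    [10, -25, 0, 0],
    [10, -30, 0, 0],
  ],
)

```text
t: 15.42
eef_pos: [0.5718, -0.1524, 0.2155]
ee_rot: [3.134, 0.22, -0.003]
force: [1.4, 0.7, -1.0]
opening: 0.168
finger_force: 58.9
```

Call:
drive_tool(
  motion=[
    [10, -30, 0, 0],
    [10, -30, 0, 0],
    [10, -30, 0, 0],
    [10, -30, 0, 0],
    [10, -30, 0, 0],
    [10, -30, 0, 0],
    [10, -25, 0, 0],
    [5, -15, 0, 0],
  ],
)

```text
t: 16.08
eef_pos: [0.6151, 0.0812, 0.2146]
ee_rot: [-3.132, -0.233, 0.004]
force: [0.6, 0.9, -1.5]
opening: 0.172
finger_force: 58.9
```

Call:
drive_tool(
  motion=[
    [5, -20, 0, 0],
    [5, -15, 0, 0],
    [5, -5, 0, 0],
    [0, 0, 0, 0],
    [0, 0, 0, 0],
  ],
)

```text
t: 16.5
eef_pos: [0.6246, 0.1171, 0.2165]
ee_rot: [3.132, 0.224, -0.001]
force: [-0.1, -1.0, -2.0]
opening: 0.17
finger_force: 58.9
```

```bash
cat > brass.py <<'E'
from h import *
def brass(c,im,b=None):
    h=cv2.cvtColor(im,cv2.COLOR_BGR2HSV);m=(h[...,0]>15)&(h[...,0]<28)&(h[...,1]>150)&(h[...,2]>100)
    for st,ce,l in blobs(m,40):
        D=cv2.distanceTransform(l.astype(np.uint8),2,5);print("brass",st,ce,np.unravel_index(D.argmax(),D.shape)[::-1],D.max(),plane(c,ce,.13))
def tiles(c,im):
    h=cv2.cvtColor(im,cv2.COLOR_BGR2HSV);m=(h[...,0]<14)&(h[...,1]>140)&(h[...,2]>120)
    for st,ce,l in blobs(cv2.morphologyEx(m.astype(np.uint8),cv2.MORPH_CLOSE,np.ones((7,7))),300):
        cn=cv2.findContours(l.astype(np.uint8),cv2.RETR_EXTERNAL,2)[0][0];(x,y),r=cv2.minEnclosingCircle(cn)
        print("tile",st,ce,"fill",cv2.contourArea(cn)/np.pi/r/r,"circ",plane(c,(x,y),.028)[:2],"cent",plane(c,ce,.028)[:2])
E
python3 - <<'E'
from brass import *
o=env.get_obs();c,im=grab("wrist","w6.png");print(o["t"],o["joints"],o["eef_pos"],o["ee_rot"],o["finger_force"])
brass(c,im);tiles(c,im)
p,e=tri(cam("top"),(130.4,169.7),cam("scene"),(352.5,441));print("collar coarse",p,e,proj(c,p))
print("gauge foot", plane(cam("top"),(138,178),.03))
E
```

```text
16.5 [-0.9139  0.6238  1.0875  1.5717 -0.5663  1.2952 -1.1735] [0.6246 0.1171 0.2165] [ 3.1325  0.2243 -0.0006] 58.85663866996765
brass [52 73 14 12 92] [58.2283 78.0761] (np.int64(57), np.int64(77)) 4.1969 [0.7079 0.3165 0.13  ]
brass [ 68  87  13  17 133] [74.6165 94.1053] (np.int64(73), np.int64(94)) 5.1969 [0.6989 0.3059 0.13  ]
tile [  496   185   144   197 12821] [584.2451 281.8143] fill 0.37652511130571 circ [ 0.5787 -0.1798] cent [ 0.5748 -0.2004]
tile [ 215  212   38   37 1108] [233.454  230.1958] fill 0.9065611955263 circ [0.5801 0.2095] cent [0.5799 0.2095]
tile [ 131  214   44   37 1315] [152.6502 232.3764] fill 0.5641179118438989 circ [0.5645 0.2986] cent [0.5646 0.2984]
collar coarse [0.6987 0.3271 0.1044] 0.0013464213666380895 [69.2377 93.2279]
gauge foot [0.6956 0.3261 0.03  ]
```

View pics/w6.png

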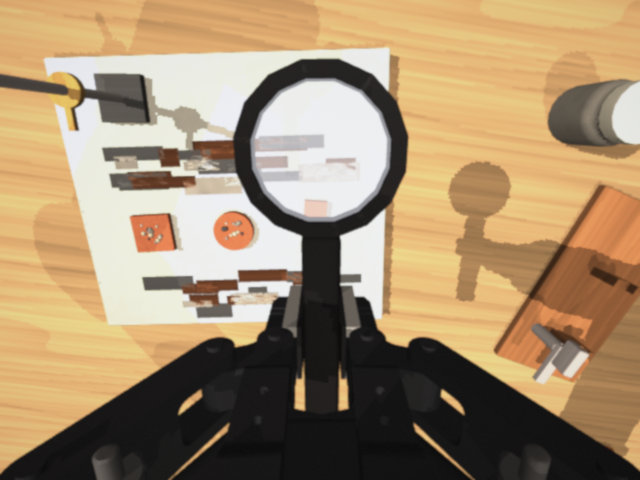

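The wrist view shows the loupe held straight, ring centre at (321,147). The round tile is at (233,230), the square tile at (153,232), and the strip tile is seen through the lens. The collar is at about (67,89) and the gauge foot at (122,98). I take a second view nearer the gauge to get its height.

Call:
drive_tool(
  motion=[
    [0, -15, 0, 0],
    [0, -25, 0, 0],
    [0, -25, 0, 0],
    [0, -15, 0, 0],
    [0, 0, 0, 0],
    [0, 0, 0, 0],
  ],
)

```text
t: 17.05
eef_pos: [0.6129, 0.198, 0.2166]
ee_rot: [3.133, 0.228, -0.0]
force: [-0.4, -0.3, -0.7]
opening: 0.166
finger_force: 58.9
```

Run:
```python
import pickle
from brass import *
o=env.get_obs();c2,im2=grab("wrist","w7.png");print(o["t"],o["joints"],o["eef_pos"])
# first view's pose as printed then
T=np.eye(4);T[:3,:3]=R.from_rotvec([3.1325,.2243,-.0006]).as_matrix();T[:3,3]=[.6246,.1171,.2165]
p=vision.camera_params("wrist");c1=(p["camera_matrix"],T@p["hand_eye"]);im1=cv2.imread("pics/w6.png")
tiles(c2,im2)
res=[]
for c,im in((c1,im1),(c2,im2)):
    h=cv2.cvtColor(im,cv2.COLOR_BGR2HSV);m=(h[...,0]>15)&(h[...,0]<28)&(h[...,1]>150)&(h[...,2]>100)
    B=np.zeros(m.shape,bool);u,v=proj(c,(.6987,.3271,.11)).astype(int);print("pred",u,v);B[max(v-45,0):v+60,max(u-50,0):u+50]=1
    mm=cv2.morphologyEx((m&B).astype(np.uint8),cv2.MORPH_CLOSE,np.ones((13,13)))
    D=cv2.distanceTransform(mm,2,5);y,x=np.unravel_index(D.argmax(),D.shape)
    # disc centre: open away the pointer, then circle
    op=cv2.morphologyEx(mm,cv2.MORPH_OPEN,cv2.getStructuringElement(2,(15,15)))
    cn=max(cv2.findContours(op,0,2)[0],key=cv2.contourArea);C=cv2.minEnclosingCircle(cn)
    print("disc",(x,y),D.max(),C,cv2.contourArea(cn)/np.pi/C[1]**2,[b[0] for b in blobs(m&B,20)]);res.append(C[0])
    dk=(h[...,2]<100)&(h[...,1]<90)
    u,v=proj(c,(.6956,.3261,.03)).astype(int);B[:]=0;B[max(v-40,0):v+40,max(u-40,0):u+45]=1
    l=cv2.morphologyEx((dk&B).astype(np.uint8),cv2.MORPH_OPEN,np.ones((25,25)))
    for st,ce,_ in blobs(l,300): r=cv2.minAreaRect(np.argwhere(l)[:,::-1].astype(np.float32));print("foot",st,r,plane(c,r[0],.03)); g=plane(c,r[0],.03)
    for C0 in(C[0],(float(x),float(y))):
        oo,d=ray(c,C0);s=((g-oo)[:2]@d[:2])/(d[:2]@d[:2]);print("  ray at axis",oo+s*d)
print(tri(c1,res[0],c2,res[1]), tri(c2,res[1],cam("scene"),(352.5,441)),tri(c2,res[1],cam("top"),(130.4,169.7)))
```

```text
17.05 [-1.0306  0.6423  1.0924  1.5488 -0.5824  1.3098 -1.2917] [0.6129 0.198  0.2166]
tile [ 374  201   28   55 1102] [387.725  229.2613] fill 0.3893148144681634 circ [0.5951 0.1208] cent [0.5936 0.1208]
tile [ 206  214   41   37 1303] [226.3699 231.8319] fill 0.5982820706999568 circ [0.5646 0.2986] cent [0.5649 0.2982]
tile [ 603  231   37  107 2252] [625.583  291.4725] fill 0.24077814399966735 circ [ 0.5703 -0.1834] cent [ 0.5589 -0.1724]
tile [ 558  318   63   54 1740] [589.0764 347.108 ] fill 0.5450898414680357 circ [ 0.4771 -0.1594] cent [ 0.4794 -0.1587]
tile [601 440  39  28 312] [624.6122 453.7436] fill 0.15969200418864207 circ [ 0.3176 -0.268 ] cent [ 0.3198 -0.2738]
pred 64 92Traceback (most recent call last):
  File "<stdin>", line 16, in <module>
ValueError: max() iterable argument is empty
```

```bash
cat > g.py <<'E'
from brass import *
p=vision.camera_params("wrist")
def pose(r,t):
    T=np.eye(4);T[:3,:3]=R.from_rotvec(r).as_matrix();T[:3,3]=t;return (p["camera_matrix"],T@p["hand_eye"])
V=[(pose([3.1325,.2243,-.0006],[.6246,.1171,.2165]),cv2.imread("pics/w6.png")),(pose([3.133,.228,0],[.6129,.198,.2166]),cv2.imread("pics/w7.png"))]
res=[]
for c,im in V:
    h=cv2.cvtColor(im,cv2.COLOR_BGR2HSV);m=(h[...,0]>15)&(h[...,0]<28)&(h[...,1]>150)&(h[...,2]>100)
    u,v=proj(c,(.6987,.3271,.11)).astype(int);B=np.zeros(m.shape,bool);B[max(v-35,0):v+50,max(u-40,0):u+40]=1
    bl=blobs(m&B,20);print("pred",u,v,[b[0] for b in bl])
    mm=cv2.morphologyEx((m&B).astype(np.uint8),cv2.MORPH_CLOSE,cv2.getStructuringElement(2,(15,15)))
    op=cv2.morphologyEx(mm,cv2.MORPH_OPEN,cv2.getStructuringElement(2,(9,9)))
    if op.any():
        cn=max(cv2.findContours(op,0,2)[0],key=cv2.contourArea);C=cv2.minEnclosingCircle(cn);print("disc",C,cv2.contourArea(cn)/np.pi/C[1]**2,cv2.boundingRect(cn));res.append(C[0])
    dk=(h[...,2]<110)&(h[...,1]<90);u,v=proj(c,(.6956,.3261,.03)).astype(int);B[:]=0;B[max(v-45,0):v+45,max(u-45,0):u+50]=1
    l=cv2.morphologyEx((dk&B).astype(np.uint8),cv2.MORPH_OPEN,np.ones((21,21)))
    if l.any():
        r=cv2.minAreaRect(np.argwhere(l)[:,::-1].astype(np.float32));g=plane(c,r[0],.03);print("foot",r,g)
        oo,d=ray(c,C[0]);s=((g-oo)[:2]@d[:2])/(d[:2]@d[:2]);print("  ray at axis",oo+s*d)
print(tri(V[0][0],res[0],V[1][0],res[1]))
for a in res and range(2): print(tri(V[a][0],res[a],cam("scene"),(352.5,441)),tri(V[a][0],res[a],cam("top"),(130.4,169.7)))
E
python3 g.py
```

```text
pred 64 92 [array([52, 73, 14, 12, 92], dtype=int32), array([ 68,  87,  13,  17, 133], dtype=int32), array([ 71, 117,   5,  12,  31], dtype=int32)]
disc ((73.5, 93.0), 10.111974716186523) 0.5836862320131057 (68, 83, 13, 21)
foot ((124.0, 98.0), (46.0, 46.0), 90.0) [0.7013 0.3248 0.03  ]
  ray at axis [0.6994 0.3248 0.103 ]
pred 171 92 [array([157,  73,  32,  56, 730], dtype=int32)]
disc ((169.65574645996094, 90.93231201171875), 18.582719802856445) 0.6692188896254299 (159, 73, 29, 37)
foot ((208.0, 97.5), (47.0, 40.0), 90.0) [0.7016 0.3242 0.03  ]
  ray at axis [0.699  0.3244 0.1197]
(array([0.6998, 0.3415, 0.0783]), np.float64(0.0012761611904953973))
(array([0.6984, 0.3263, 0.1012]), np.float64(0.0019673602595252685)) (array([0.6999, 0.3276, 0.0997]), np.float64(0.001474620041504605))
(array([0.6994, 0.3289, 0.1089]), np.float64(8.536829368686344e-05)) (array([0.6986, 0.3266, 0.1101]), np.float64(0.0035818712530869))
```

```bash
cat > g2.py <<'E'
import sys,io,contextlib
with contextlib.redirect_stdout(io.StringIO()): from g import *
cs=[(V[0][0],(67,88.5)),(V[1][0],(173,88.8)),(cam("scene"),(352,441.7)),(cam("top"),(130.4,169.7))]
for i in range(4):
    for j in range(i):print(j,i,*tri(*cs[j],*cs[i]))
A=np.zeros((3,3));b=np.zeros(3)
for c,u in cs:
    o,d=ray(c,u);M=np.eye(3)-np.outer(d,d);A+=M;b+=M@o
print("all",np.linalg.solve(A,b))
# row profile of view-2 brass
im=V[1][1];h=cv2.cvtColor(im,cv2.COLOR_BGR2HSV);m=(h[...,0]>15)&(h[...,0]<28)&(h[...,1]>150)&(h[...,2]>100)
for y in range(72,130,4):
    x=np.nonzero(m[y,150:200])[0]+150;print(y,(x.min(),x.max(),len(x)) if len(x) else None)
E
python3 g2.py
```

```text
0 1 [0.7017 0.3278 0.1055] 0.0005380802739939853
0 2 [0.701  0.3283 0.1053] 0.0020144816242597895
1 2 [0.7007 0.3282 0.1051] 0.001594734904115686
0 3 [0.7008 0.3279 0.1037] 0.00311627398587858
1 3 [0.7013 0.3294 0.0987] 0.002162808861521448
2 3 [0.6995 0.3274 0.1024] 0.0006213207453911782
all [0.7007 0.328  0.1042]
72 None
76 (np.int64(159), np.int64(180), 22)
80 (np.int64(162), np.int64(184), 23)
84 (np.int64(173), np.int64(186), 14)
88 (np.int64(176), np.int64(188), 13)
92 (np.int64(177), np.int64(187), 11)
96 (np.int64(158), np.int64(186), 29)
100 (np.int64(161), np.int64(185), 25)
104 (np.int64(167), np.int64(182), 16)
108 (np.int64(172), np.int64(176), 5)
112 (np.int64(172), np.int64(176), 5)
116 (np.int64(173), np.int64(177), 5)
120 (np.int64(173), np.int64(177), 5)
124 (np.int64(174), np.int64(178), 5)
128 (np.int64(177), np.int64(178), 2)
```

The collar's mid height is 0.1045 m (three views agree to about 2 mm). I move the lens over the round tile (0.5787, 0.209) at height first.

Call:
drive_tool(
  motion=[
    [-8, -1, 0, 0],
    [-18, -3, 0, 0],
    [-25, -4, 0, 0],
    [-25, -4, 0, 0],
    [-18, -3, 0, 0],
    [-7, -1, 0, 0],
    [0, 0, 0, 0],
    [0, 0, 0, 0],
  ],
)

```text
t: 17.77
eef_pos: [0.5112, 0.1987, 0.2171]
ee_rot: [-3.133, -0.225, -0.001]
force: [-0.3, 0.6, -0.3]
opening: 0.166
finger_force: 58.9
```

Call:
drive_tool(
  motion=[
    [0, 0, 10, 0],
    [0, 0, 20, 0],
    [0, 0, 25, 0],
    [0, 0, 25, 0],
    [0, 0, 10, 0],
    [0, 0, 0, 0],
    [0, 0, 0, 0],
  ],
)

```text
t: 18.35
eef_pos: [0.5115, 0.1982, 0.1267]
ee_rot: [3.132, 0.224, -0.0]
force: [-0.3, 0.4, -0.6]
opening: 0.17
finger_force: 58.8
```

```bash
cat > f.py <<'E'
from h import *
o=env.get_obs();c,im=grab("wrist","wf%d.png"%int(o["t"]*100));Rm=R.from_rotvec(o["ee_rot"]).as_matrix();t=o["eef_pos"]
print(o["t"],o["joints"],t,o["finger_force"],"xang",np.degrees(np.arctan2(Rm[1,0],Rm[0,0])))
print("pred lens px",proj(c,t+Rm@[.069,0,-.0425]),"tile px",proj(c,(.5787,.209,.028)))
h=cv2.cvtColor(im,cv2.COLOR_BGR2HSV);v=h[...,2]
# ring: cast from predicted centre outwards, inner edge = first dark, outer = leaving dark
ce=proj(c,t+Rm@[.069,0,-.0425]);inn=[];out=[]
for a in np.radians(np.arange(0,360,6)):
    pts=[(ce+r*np.array([np.cos(a),np.sin(a)])) for r in np.arange(40,125,.5)]
    val=np.array([v[int(round(q[1])),int(round(q[0]))] if 0<=q[1]<479.5 and 0<=q[0]<639.5 else 255 for q in pts])<75
    k=np.argmax(val)
    if val[k:k+8].all():
        inn.append(pts[k]);e=np.argmin(val[k:])
        if e>0 and .5*e<25: out.append(pts[k+e])
for n,P,d in(("inner",inn,0),("outer",out,.064)):
    E=cv2.fitEllipse(np.array(P,np.float32));print(n,len(P),E)
    if d:
        for zo in(-.0425,-.0475):
            q=plane(c,E[0],t[2]-zo);print("  lens at",q,"tool",Rm.T@(q-t),"diam",np.linalg.norm(plane(c,(E[0][0]-E[1][0]/2,E[0][1]),t[2]-zo)-plane(c,(E[0][0]+E[1][0]/2,E[0][1]),t[2]-zo)))
m=((h[...,0]<14)&(h[...,1]>50)&(v>100)).astype(np.uint8);B=np.zeros_like(m);cv2.circle(B,tuple(int(x) for x in ce),62,1,-1)
for st,cc,l in blobs(cv2.morphologyEx(m&B,cv2.MORPH_CLOSE,np.ones((9,9))),200):
    cn=cv2.findContours(l.astype(np.uint8),0,2)[0][0];C,r=cv2.minEnclosingCircle(cn);print("tile",C,r,cv2.contourArea(cn)/np.pi/r/r,plane(c,C,.028))
E
python3 f.py
```

```text
18.35 [-1.1967  0.5835  1.0959  1.9035 -0.605   1.0347 -1.2664] [0.5115 0.1982 0.1267] 58.83818507194519 xang 8.183227147626601
pred lens px [322.6834 150.5434] tile px [320.1928 140.386 ]
inner 60 ((320.27276611328125, 149.5361785888672), (141.75534057617188, 145.5858154296875), 0.34581148624420166)
outer 56 ((320.04803466796875, 147.61216735839844), (173.5234375, 178.41700744628906), 177.38674926757812)
  lens at [0.5807 0.2092 0.1692] tool [ 0.0701 -0.001  -0.0425] diam 0.06652815682850838
  lens at [0.581  0.2092 0.1742] tool [ 0.0704 -0.001  -0.0475] diam 0.06408376374671236
tile (330.0, 144.5) 22.38871192932129 0.18892041049611907 [0.5767 0.201  0.028 ]
```

The lens is centred over the tile (0.581 against 0.580 from the same camera), and the ring size confirms the lens is 42.5 mm above the TCP. I go down to the focal height.

Call:
drive_tool(
  motion=[
    [0, 0, 10, 0],
    [0, 0, 15, 0],
    [0, 0, 15, 0],
    [0, 0, 12, 0],
    [0, 0, 8, 0],
    [0, 0, 4, 0],
    [0, 0, 0, 0],
    [0, 0, 0, 0],
  ],
)

```text
t: 19.07
eef_pos: [0.5112, 0.1989, 0.0631]
ee_rot: [-3.133, -0.226, -0.001]
force: [0.2, 0.0, -1.0]
opening: 0.17
finger_force: 58.8
```

Call:
drive_tool(
  motion=[
    [0, 0, 0, 0],
    [0, 0, 0, 0],
    [0, 0, 0, 0],
    [0, 0, 0, 0],
    [0, 0, 0, 0],
    [0, 0, 0, 0],
  ],
)

```text
t: 19.57
eef_pos: [0.5109, 0.199, 0.0628]
ee_rot: [-3.133, -0.226, -0.0]
force: [0.0, -0.2, -1.2]
opening: 0.167
finger_force: 58.8
```

```bash
python3 f.py
python3 - <<'E'
from brass import *
# collar unmoved & catch check by numbers; level check: tool z
o=env.get_obs();print(R.from_rotvec(o["ee_rot"]).as_matrix()[:,2],o["qvel"],o["opening"])
s=cam("scene");c,im=grab("scene","sf.png");h=cv2.cvtColor(im,cv2.COLOR_BGR2HSV);v=h[...,2]
a=o["eef_pos"]+R.from_rotvec(o["ee_rot"]).as_matrix()@[.0697,0,-.0425]
u=proj(s,a);print("lens px scene",u)
m=((v<50)).astype(np.uint8);x,y=u.astype(int);B=np.zeros_like(m);B[y-16:y+16,x-24:x+24]=1
b=max(blobs(m&B,20),key=lambda b:b[0][4]);print("ring dark",b[0],b[1])
# extents: predicted left/right/bottom of ring outer at mid height
t=np.linspace(0,2*np.pi,60);P=np.array([proj(s,a+.032*np.array([np.cos(k),np.sin(k),0])) for k in t]);print("pred ring bbox",P.min(0),P.max(0))
E
```

```text
19.5667 [-1.1333  0.6554  1.0034  1.9646 -0.7032  0.9188 -1.1914] [0.5109 0.199  0.0628] 58.84714365005493 xang 8.253030007776628
pred lens px [322.6883 150.5476] tile px [321.811  143.2967]
inner 60 ((320.3124694824219, 149.614501953125), (141.70657348632812, 145.42457580566406), 0.8658646941184998)
outer 56 ((320.4555969238281, 147.6730194091797), (172.6632843017578, 178.9009246826172), 175.75387573242188)
  lens at [0.5801 0.2099 0.1053] tool [ 0.0701 -0.0009 -0.0425] diam 0.06621646454860582
  lens at [0.5804 0.2099 0.1103] tool [ 0.0703 -0.0008 -0.0475] diam 0.06378410383139944
tile (323.5, 134.5) 33.32426452636719 0.14575381741755397 [0.5838 0.2087 0.028 ]
[ 0.      0.0001 -1.    ] [ 0.0005  0.0012 -0.0016 -0.0001  0.0007 -0.0002 -0.0002] 0.16822010854075195
lens px scene [372.9233 368.3065]
ring dark [360 352  36  30 280] [379.0821 365.2393]
pred ring bbox [358.1901 355.2728] [387.6902 381.8136]
```

Lens at (0.580, 0.210, 0.105), level, still and held, against the tile at (0.579, 0.209) and the collar at 0.1045. Handing in.

```bash
python3 -c "
from bench import order
print(order.finish_job())"
```

```text
the job is handed in; nothing more can be done
None
```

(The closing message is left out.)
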